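# Find the sander battery in the lidded tubs and put it on charge

## Task

The sander's battery pack is in one of the three lidded tubs. Starting with the tub on the robot's left and going along the row, take the lids off one by one, laying each flat on the bench, handle up, and leaving it there, and open no more tubs than it takes to find the battery; then stand the battery upright, fully home in the charger bay, its long side along the bay. Set things down gently, leave what else is in the tubs where it is, and do not disturb the sander, the glue or the varnish.

Things in the scene. Friction and masses are not known exactly. Their poses are not given: they have to be found in the camera images.
- battery_mid (a point): Centre of the sander battery: an upright black box with grey side panels and two brass strips on top, 40 mm (its x) by 62 mm (its y) by 80 mm tall (z), 0.25 kg, same either way round. It stands upright in one tub, within 7 mm of its middle, its y along the row within 5 deg: finger room there only beside the faces 40 mm apart (about 6 mm at the other two). Its foot is 40 mm below this point.
- bay (a point): Charger bay: centre of its floor, 12 mm above the bench; x along the bay, y across, z up. Cheeks 50 mm long (x), 16 mm thick rise 84 mm above this floor, inner faces at y = +/-27 mm; 8 mm high lips have inner faces at x = +/-37 mm. The battery stands here upright, its 62 mm length along x, either way round. Fingers have room only beyond the bay's two ends.
- charger: The charger: a grey unit fixed to the bench, base 110 mm (its x) by 92 mm (its y), 96 mm tall over its cheeks; origin under its centre, axes as the bay's.
- sanding_block_mid (a point): Centre of a black rubber sanding block, 100 x 56 x 32 mm, lying in one of the tubs. To be left there.
- puck_mid (a point): Centre of a round black rubber pad, 62 mm diameter, 45 mm tall, lying in one of the tubs. To be left there.
- sander: Bystander: an orbital sander standing on its pad, 128 mm diameter, 132 mm tall; origin under its centre, on the bench.
- glue: Bystander: a white glue bottle, 60 mm diameter, 190 mm tall; origin under its centre.
- varnish: Bystander: a varnish can, 74 mm diameter, 90 mm tall; origin under its centre.
- tub_left (a point): Tub at the left (+y) end of the row, left as seen by the robot: centre of its inner floor, 8 mm above the bench; x along the tub, y along the row towards the left tub, z up. White, inside 138 mm (x) by 74 mm (y), walls 3 mm, rim 99 mm above the bench. The three identical tubs stand 100 mm apart in a plywood tray (168 mm in x, 300 mm in y, centred on the middle tub), fixed to the bench.
- lid_left_handle (a point): Loose white lid that starts on the left tub: centre of its handle, a block 60 mm long (x), 18 mm wide (y), 36 mm tall, on a 144 x 80 x 5 mm plate whose top is 18 mm below this point. A 129 x 65 x 6 mm plug under the plate sits in the tub with 4.5 mm play. Underside 29 mm below this point (so this point is 29 mm up when the lid lies on the bench). Starts with x along the tub. 0.12 kg.
- tub_mid (a point): Tub at the middle of the row: centre of its inner floor, 8 mm above the bench; x along the tub, y along the row towards the left tub, z up. White, inside 138 mm (x) by 74 mm (y), walls 3 mm, rim 99 mm above the bench. The three identical tubs stand 100 mm apart in a plywood tray (168 mm in x, 300 mm in y, centred on the middle tub), fixed to the bench.
- lid_mid_handle (a point): Loose white lid that starts on the mid tub: centre of its handle, a block 60 mm long (x), 18 mm wide (y), 36 mm tall, on a 144 x 80 x 5 mm plate whose top is 18 mm below this point. A 129 x 65 x 6 mm plug under the plate sits in the tub with 4.5 mm play. Underside 29 mm below this point (so this point is 29 mm up when the lid lies on the bench). Starts with x along the tub. 0.12 kg.
- tub_right (a point): Tub at the right (-y) end of the row: centre of its inner floor, 8 mm above the bench; x along the tub, y along the row towards the left tub, z up. White, inside 138 mm (x) by 74 mm (y), walls 3 mm, rim 99 mm above the bench. The three identical tubs stand 100 mm apart in a plywood tray (168 mm in x, 300 mm in y, centred on the middle tub), fixed to the bench.
- lid_right_handle (a point): Loose white lid that starts on the right tub: centre of its handle, a block 60 mm long (x), 18 mm wide (y), 36 mm tall, on a 144 x 80 x 5 mm plate whose top is 18 mm below this point. A 129 x 65 x 6 mm plug under the plate sits in the tub with 4.5 mm play. Underside 29 mm below this point (so this point is 29 mm up when the lid lies on the bench). Starts with x along the tub. 0.12 kg.
There are look-alikes about, which are no part of the job. What is shaped like the part that bears lid_right_handle but orange or yellow is not meant.

How it is judged:
By the outcome, as a careful person would: the job done as asked, in the order asked, and still so for the second after the job is handed in, with the robot touching nothing.
It also fails if it takes over 72 s, if anything falls off the work surface, if the arm or the gripper's body presses on something with over 40 N, if the wrist force passes 120 N, or if a joint passes its speed limit or range.

## Robot

A 6-joint arm with a two-finger parallel gripper is mounted at the origin on the work surface. World frame = base frame: x ahead of the robot, y to its left, z up, the work surface at z = 0. Lengths are in m, angles in degrees, forces in N, time in s.
With the tool pointing down it reaches from about 0.3 to 0.75 m from the base axis. Payload 8.5 kg.
Tool frame: the origin (TCP) lies on the mounting face of the last link; the fingertips stand tip_extent ahead of it and the grasp point (between the pads) lies 155 mm ahead of it (tip_extent is the distance from the TCP to the fingertips, in m); z points along the fingers, y is the line along which they close (so a half turn about z gives the same grasp; the last joint's range is limited). The gripper opens to 85 mm and grips with 20 to 120 N. Pads are 22 mm wide; open, the fingers measure 114 mm over their backs; the gripper's body (76 mm by 85 mm) begins 54 mm behind the grasp point. The pads swing forward as they close: fully open they stand 13 mm farther back than shut.
Start: joints at [52.294, 21.807, 74.336, -0, 83.858, -12.336], TCP at [0.236, 0.497, 0.405] pointing down, gripper open.
Joint ranges: [-178.18, 178.18], [-50.72, 133.34], [12.68, 142.11], [-81.47, 261.47], [9.98, 163.14], [-165.26, 165.26]. Speed limits (degrees/s): [136.94, 136.94, 180, 180, 180, 180].

## Interface

Orientations are given as a 3x3 rotation matrix whose columns are the frame's x, y, z axes.
In Python, from rig import observe, get_image, camera_params, close_job, tip_extent gives the robot as it stands.
- The arm moves only by the shell command python3 -m creep 'ROWS' [FORCE]. ROWS is JSON, a list of rows, each an object with "jaw": the gripper's target within -1 to 1 (shut at 1, half-way at 0, fully open at -1); "travel": the shift along the world's x, y, z in mm, a list of three; "roll": the turn about the world's z in rad. A call has 1 to 12 rows; each row is the pose to reach, as a shift and turn from the pose commanded when the call began; what a row does not reach only later rows make up. A row lasts 1/10 s, in which the tool goes at most 50 mm and 8.59 degrees, less where a joint would pass 70% of its speed; a pose out of reach is approached as far as the arm can. A call with a gripper value outside its range is refused whole. The fingers move at their own pace and stop on an object; FORCE is the grip in N (left out, the last holds). Time passes only in rows, so rows that repeat a pose let the fingers close. It gives the time, the measured TCP pose, the force, the opening and the grip force at its end, in the units of the state.
- observe(): the state, without advancing time (a new reading comes with each control period).
- get_image(name): name is "side" or "top" or "wrist"; returns (picture, depth): 420x560x3 uint8, red, green, blue; 420x560 float32, m along the optical axis (not along the pixel's ray), 0 where there is no reading.
- camera_params(name): a dict with "mtx" (3x3 intrinsics, pixels), "extrinsics" (4x4, takes a point from camera to world coordinates). Camera axes: x right, y down, z forward; pixel columns grow to the right and rows downward; lengths in m; the calibration is good to about 2 mm. The wrist camera is an equidistant fisheye: a pixel r from the principal point sees the ray r / f radians off the axis. A picture is of the moment at which its call begins: read the wrist's pose just before it. camera_params takes no time and is no camera call; for the wrist camera it gives the pose at the moment of the call.
- close_job(): hands the job in; it is judged then, once.
The state is a dict: "time_s": time; "q": joint angles; "qvel": joint speeds; "joint_efforts": joint torques, N m; "position": TCP position; "tool_rot": TCP orientation; "ft_force": force on the tool from outside, world axes, zero at the start; "wrist_torque": the same for the moment, N m; "grip_width": finger opening in m; "gripper_force": force on a finger pad.
Only numpy, scipy, OpenCV 4.12 (cv2) and the standard library are available. Lean on these libraries where they do the work, as an engineer would, in place of code of your own. Each camera call takes 0.05 s, during which the arm holds its last target. There are 200 camera calls.

## Working session

There is one attempt and no reset: what is moved stays moved. The work goes in short steps, Python scripts to look and compute and a shell command to move; the robot and the scene stay as the last step left them, time stands still between calls to the robot, and variables do not carry over. Pictures are saved under pics/ and viewed, at most 10 in all, crops included, and the job is handed in when it is done.

```bash
mkdir -p pics; ls; python3 - <<'E'
from rig import *
import cv2,numpy as np
np.set_printoptions(precision=4,suppress=True)
s=observe();print(s['time_s'],s['position'],s['tool_rot'],s['grip_width'],tip_extent)
for n in ['top','side']:
    p,d=get_image(n);cv2.imwrite(f'pics/{n}0.png',p[:,:,::-1]);np.savez(f'{n}0.npz',p=p,d=d)
    c=camera_params(n);print(n,np.array(c['mtx']),np.array(c['extrinsics']))
E
```

```text
pics
0.0 [0.2356 0.4969 0.4041] [[-0.9036  0.4285 -0.0009]
 [ 0.4285  0.9036 -0.0011]
 [ 0.0003 -0.0014 -1.    ]] 0.08544954792729378 0.1734
top [[532.3851   0.     280.7751]
 [  0.     532.3851 205.9153]
 [  0.       0.       1.    ]] [[-0.0008 -0.9856  0.169   0.3623]
 [-0.9999 -0.0014 -0.0129  0.0728]
 [ 0.0129 -0.169  -0.9855  1.519 ]
 [ 0.      0.      0.      1.    ]]
side [[424.3581   0.     275.9265]
 [  0.     424.3581 210.3077]
 [  0.       0.       1.    ]] [[ 0.8204 -0.4258  0.3816  0.2208]
 [-0.5716 -0.6278  0.5283 -0.4401]
 [ 0.0147 -0.6515 -0.7585  0.7915]
 [ 0.      0.      0.      1.    ]]
```

View pics/top0.png

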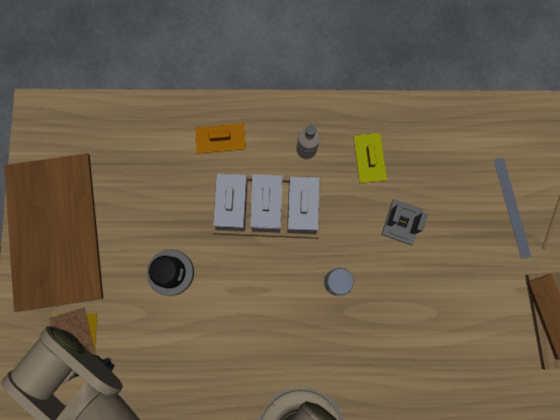

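View pics/side0.png

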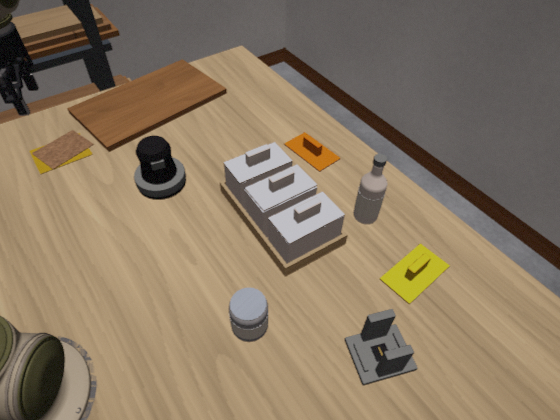

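The top view shows the lids at about (230,200), (266,200) and (304,203). The charger is at (404,222), the sander at (169,272), the varnish at (340,282), the glue at (308,143), and orange and yellow decoys at (220,138) and (371,158). Next I measure them from depth.

```bash
cat > h.py <<'E'
import numpy as np,cv2
from rig import *
np.set_printoptions(precision=4,suppress=True)
def cloud(n,d):
    c=camera_params(n);K=np.array(c['mtx']);T=np.array(c['extrinsics'])
    v,u=np.mgrid[:d.shape[0],:d.shape[1]]
    P=np.stack([(u-K[0,2])/K[0,0]*d,(v-K[1,2])/K[1,1]*d,d],-1)
    W=P@T[:3,:3].T+T[:3,3];W[d<=0]=np.nan
    return W
def rect(pts):
    (c,s,a)=cv2.minAreaRect((np.asarray(pts)[:,:2]*1000).astype(np.float32));return np.round(c,1),np.round(s,1),round(a,1)
E
python3 - <<'E'
from h import *
for n in ['top','side']:
    z=np.load(f'{n}0.npz');p=z['p'].astype(int);W=cloud(n,z['d'])
    hsv=cv2.cvtColor(z['p'],cv2.COLOR_RGB2HSV);gray=(hsv[...,1]<60)
    X,Y,Z=W[...,0],W[...,1],W[...,2]
    reg=(X>.25)&(X<.75)&(Y>-.35)&(Y<.4)
    print(n,'bench z',np.nanmedian(Z[reg&(Z<.02)]))
    for nm,m in [('plates',reg&gray&(abs(Z-.104)<.012)),('handles',reg&gray&(abs(Z-.14)<.01)),('cheeks',reg&(abs(Z-.096)<.008)&(Y<-.1)),('chbase',reg&gray&(Z<.03)&(Z>.004)&(Y<-.1)),('all>.03',reg&(Z>.05))]:
        k,l,st,_=cv2.connectedComponentsWithStats(m.astype(np.uint8))
        for i in range(1,k):
            if st[i,4]>(15 if nm!='all>.03' else 60): q=W[l==i];print(nm,st[i],*rect(q),'z',np.round(np.percentile(q[:,2],[5,50,98]),3))
E
```

```text
top bench z 0.0005650612199572524
plates [ 213  173   33   54 1389] [623.  193.2] [ 80.2 145.5] 87.3 z [0.099 0.104 0.111]
plates [ 250  174   32   55 1457] [620.  95.] [ 82.3 147. ] 88.7 z [0.099 0.104 0.111]
plates [ 288  176   31   54 1403] [615.5  -6.3] [ 80.7 145.8] 87.4 z [0.099 0.104 0.11 ]
plates [392 204  11  18  98] [ 588.8 -261.7] [16.4 47.6] 69.6 z [0.093 0.096 0.104]
plates [417 212  11  19 101] [ 565.6 -327.3] [16.5 50.6] 70.6 z [0.093 0.097 0.101]
plates [176 266   8  15  50] [424.5 320.7] [10.7 37. ] 82.4 z [0.095 0.109 0.115]
plates [340 269  11  10  36] [ 424.2 -114. ] [30.6 16.4] 56.4 z [0.092 0.093 0.097]
handles [225 186   8  23 159] [623.1 193.1] [18.6 60.7] 86.6 z [0.134 0.14  0.146]
handles [262 187   7  23 154] [620.8  96.4] [59.9 15.9] 0.2 z [0.135 0.14  0.147]
handles [301 189   7  23 156] [614.8  -6.4] [16.4 60.4] 89.6 z [0.134 0.14  0.145]
handles [151 257  21  26 193] [433.7 362.6] [56.9 52.5] 18.4 z [0.13  0.132 0.138]
cheeks [392 204  11  19 112] [ 589.5 -262.1] [16.5 51.9] 69.1 z [0.09  0.096 0.102]
cheeks [416 212  12  19 120] [ 565.4 -328.1] [18.  5
[... 1856 characters left out ...]
97]
cheeks [383 345  31  16 298] [ 562.2 -329.7] [16.6 50.1] 70.3 z [0.09  0.094 0.097]
chbase [233 322  35  19 161] [ 393.3 -130.2] [23.2 67.4] 70.3 z [0.007 0.02  0.03 ]
chbase [ 345  324   70   61 1909] [ 574.2 -297. ] [ 91.8 110.4] 70.6 z [0.008 0.011 0.027]
all>.03 [ 135  136   40   44 1323] [426.6 353.4] [77.1 79.8] 34.2 z [0.056 0.111 0.129]
all>.03 [ 223  142  122  115 7417] [616.5  92.6] [283.9 148.5] 87.7 z [0.062 0.101 0.138]
all>.03 [ 228  288   40   44 1404] [ 401.5 -107.8] [71.2 71. ] 20.5 z [0.057 0.087 0.09 ]
all>.03 [363 309  32  25 514] [ 585.6 -263.7] [18.1 50.9] 71.2 z [0.054 0.087 0.096]
all>.03 [379 345  35  25 541] [ 562.1 -329.8] [16.8 50.2] 70.4 z [0.055 0.091 0.096]
```

Averaging the two views, the left handle is at (621,192), the mid at (619,94.5) and the right at (613,-7), with tub yaw about -2.3°. The bay is at (575.5,-296), yaw about -20°. The sizes match what was given. Now I move over the left lid.

```bash
python3 -m creep '[{"jaw":-1,"travel":[385,-305,0],"roll":0.403},{"jaw":-1,"travel":[385,-305,0],"roll":0.403},{"jaw":-1,"travel":[385,-305,0],"roll":0.403},{"jaw":-1,"travel":[385,-305,0],"roll":0.403},{"jaw":-1,"travel":[385,-305,0],"roll":0.403},{"jaw":-1,"travel":[385,-305,0],"roll":0.403},{"jaw":-1,"travel":[385,-305,0],"roll":0.403},{"jaw":-1,"travel":[385,-305,0],"roll":0.403},{"jaw":-1,"travel":[385,-305,0],"roll":0.403},{"jaw":-1,"travel":[385,-305,0],"roll":0.403},{"jaw":-1,"travel":[385,-305,0],"roll":0.403},{"jaw":-1,"travel":[385,-305,0],"roll":0.403}]' 30
python3 - <<'E'
from h import *
s=observe();print(s['position'],s['tool_rot'],s['ft_force'])
c=camera_params('wrist');print({k:np.array(v) for k,v in c.items()})
p,d=get_image('wrist');cv2.imwrite('pics/w1.png',p[:,:,::-1])
E
```

```text
time_s: 1.3
position: [0.6214, 0.191, 0.4036]
tool_rot: [[-0.999, 0.042, -0.002], [0.042, 0.999, -0.0], [0.002, -0.0, -1.0]]
ft_force: [-0.3, 0.1, -0.1]
grip_width: 0.0855
gripper_force: 0.0
[0.6214 0.191  0.4036] [[-0.9991  0.0417 -0.0018]
 [ 0.0417  0.9991 -0.0001]
 [ 0.0018 -0.0001 -1.    ]] [-0.2955  0.0946 -0.1296]
{'mtx': array([[325.1923,   0.    , 278.7579],
       [  0.    , 325.1923, 206.9481],
       [  0.    ,   0.    ,   1.    ]]), 'extrinsics': array([[ 0.0425,  0.9645,  0.2605,  0.555 ],
       [ 0.9991, -0.0412, -0.0104,  0.1943],
       [ 0.0007,  0.2607, -0.9654,  0.3726],
       [ 0.    ,  0.    ,  0.    ,  1.    ]])}
```

View pics/w1.png

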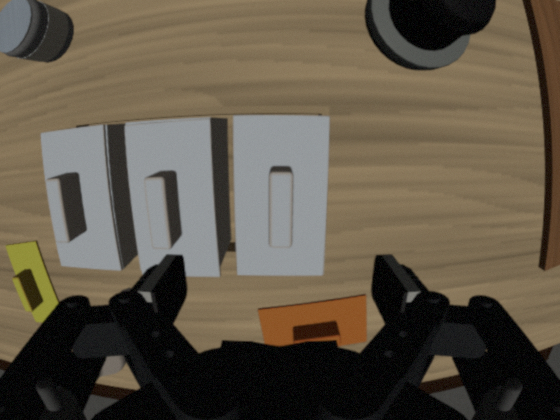

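The wrist view puts the handle centre at (281,208), between the fingers. By ray cast it is at about (618,193), which agrees. I descend to grip.

```bash
python3 -m creep '[{"jaw":-1,"travel":[-2,2,-40]},{"jaw":-1,"travel":[-2,2,-75]},{"jaw":-1,"travel":[-2,2,-95]},{"jaw":-1,"travel":[-2,2,-108]},{"jaw":-1,"travel":[-2,2,-113]},{"jaw":-1,"travel":[-2,2,-113]},{"jaw":1,"travel":[-2,2,-113]},{"jaw":1,"travel":[-2,2,-113]},{"jaw":1,"travel":[-2,2,-113]},{"jaw":1,"travel":[-2,2,-113]},{"jaw":1,"travel":[-2,2,-113]},{"jaw":1,"travel":[-2,2,-113]}]' 30
```

```text
invalid input
```

```bash
python3 -m creep '[{"jaw":-1,"travel":[-2,2,-40],"roll":0},{"jaw":-1,"travel":[-2,2,-75],"roll":0},{"jaw":-1,"travel":[-2,2,-95],"roll":0},{"jaw":-1,"travel":[-2,2,-108],"roll":0},{"jaw":-1,"travel":[-2,2,-113],"roll":0},{"jaw":-1,"travel":[-2,2,-113],"roll":0},{"jaw":1,"travel":[-2,2,-113],"roll":0},{"jaw":1,"travel":[-2,2,-113],"roll":0},{"jaw":1,"travel":[-2,2,-113],"roll":0},{"jaw":1,"travel":[-2,2,-113],"roll":0},{"jaw":1,"travel":[-2,2,-113],"roll":0},{"jaw":1,"travel":[-2,2,-113],"roll":0}]' 30
```

```text
time_s: 2.55
position: [0.6187, 0.1939, 0.2921]
tool_rot: [[-0.999, 0.04, 0.001], [0.04, 0.999, 0.0], [-0.001, 0.0, -1.0]]
ft_force: [0.4, 0.9, 2.5]
grip_width: 0.0177
gripper_force: 30.0
```

```bash
python3 -m creep '[{"jaw":1,"travel":[0,0,10],"roll":0},{"jaw":1,"travel":[0,0,30],"roll":0},{"jaw":1,"travel":[0,0,60],"roll":0},{"jaw":1,"travel":[-30,5,70],"roll":0},{"jaw":1,"travel":[-70,15,70],"roll":0},{"jaw":1,"travel":[-110,22,70],"roll":0},{"jaw":1,"travel":[-150,22,70],"roll":0},{"jaw":1,"travel":[-180,22,50],"roll":0},{"jaw":1,"travel":[-190,22,10],"roll":0},{"jaw":1,"travel":[-190,22,-30],"roll":0},{"jaw":1,"travel":[-190,22,-60],"roll":0},{"jaw":1,"travel":[-190,22,-75],"roll":0}]'
```

```text
time_s: 3.75
position: [0.4282, 0.2159, 0.215]
tool_rot: [[-0.999, 0.04, -0.003], [0.04, 0.999, -0.001], [0.003, -0.001, -1.0]]
ft_force: [1.0, -0.3, -0.0]
grip_width: 0.0173
gripper_force: 29.4
```

```bash
python3 -m creep '[{"jaw":1,"travel":[0,0,-8],"roll":0},{"jaw":1,"travel":[0,0,-12],"roll":0},{"jaw":1,"travel":[0,0,-14],"roll":0},{"jaw":1,"travel":[0,0,-15],"roll":0},{"jaw":1,"travel":[0,0,-16],"roll":0}]'
```

```text
time_s: 4.25
position: [0.4288, 0.216, 0.2013]
tool_rot: [[-0.999, 0.04, 0.001], [0.04, 0.999, 0.0], [-0.001, 0.0, -1.0]]
ft_force: [-0.5, -0.5, -1.4]
grip_width: 0.0174
gripper_force: 29.4
```

```bash
python3 -m creep '[{"jaw":1,"travel":[0,0,-1],"roll":0},{"jaw":1,"travel":[0,0,-1.5],"roll":0},{"jaw":1,"travel":[0,0,-2],"roll":0},{"jaw":1,"travel":[0,0,-2],"roll":0}]'
```

```text
time_s: 4.65
position: [0.4286, 0.216, 0.1991]
tool_rot: [[-0.999, 0.04, 0.0], [0.04, 0.999, 0.0], [-0.0, 0.0, -1.0]]
ft_force: [-2.2, -0.3, 4.0]
grip_width: 0.0173
gripper_force: 30.1
```

```bash
python3 -m creep '[{"jaw":-1,"travel":[0,0,0],"roll":0},{"jaw":-1,"travel":[0,0,0],"roll":0},{"jaw":-1,"travel":[0,0,2],"roll":0},{"jaw":-1,"travel":[0,0,20],"roll":0},{"jaw":-1,"travel":[0,0,60],"roll":0},{"jaw":-1,"travel":[0,0,110],"roll":0},{"jaw":-1,"travel":[30,0,150],"roll":0},{"jaw":-1,"travel":[80,-20,190],"roll":0},{"jaw":-1,"travel":[130,-22,210],"roll":0},{"jaw":-1,"travel":[180,-22,210],"roll":0},{"jaw":-1,"travel":[210,-22,210],"roll":0},{"jaw":-1,"travel":[210,-22,210],"roll":0}]'
python3 - <<'E'
from h import *
p,d=get_image('wrist');w=p[:,:,::-1]
q,e=get_image('top');np.savez('top1.npz',p=q,d=e)
t=cv2.resize(q[110:310,130:350,::-1],None,fx=2,fy=2)
im=np.zeros((420,1000,3),np.uint8);im[:,:560]=w;im[:400,560:1000]=t
cv2.imwrite('pics/w2.png',cv2.resize(im,(800,336)))
E
```

```text
time_s: 5.85
position: [0.643, 0.1928, 0.4062]
tool_rot: [[-0.999, 0.042, -0.0], [0.042, 0.999, -0.0], [0.0, -0.0, -1.0]]
ft_force: [-0.2, -0.7, -1.1]
grip_width: 0.0856
gripper_force: 0.0
```

View pics/w2.png

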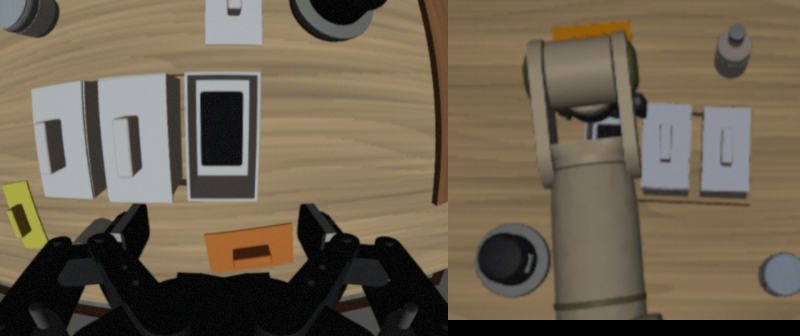

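The left tub holds the black sanding block at about (222,128) in the wrist half, roughly 100x56 in proportion, so it's not the battery. Lid 1 lies flat. Next is the mid lid.

```bash
python3 -m creep '[{"jaw":-1,"travel":[-12,-50,0],"roll":0},{"jaw":-1,"travel":[-24,-97,0],"roll":0},{"jaw":-1,"travel":[-24,-97,-40],"roll":0},{"jaw":-1,"travel":[-24,-97,-80],"roll":0},{"jaw":-1,"travel":[-24,-97,-102],"roll":0},{"jaw":-1,"travel":[-24,-97,-114],"roll":0},{"jaw":-1,"travel":[-24,-97,-114],"roll":0},{"jaw":1,"travel":[-24,-97,-114],"roll":0},{"jaw":1,"travel":[-24,-97,-114],"roll":0},{"jaw":1,"travel":[-24,-97,-114],"roll":0},{"jaw":1,"travel":[-24,-97,-114],"roll":0},{"jaw":1,"travel":[-24,-97,-114],"roll":0}]'
```

```text
time_s: 7.15
position: [0.6147, 0.097, 0.2953]
tool_rot: [[-0.999, 0.04, 0.001], [0.04, 0.999, -0.0], [-0.001, -0.0, -1.0]]
ft_force: [-0.1, -0.4, 0.4]
grip_width: 0.017
gripper_force: 30.8
```

```bash
python3 -m creep '[{"jaw":1,"travel":[0,0,10],"roll":0},{"jaw":1,"travel":[0,0,30],"roll":0},{"jaw":1,"travel":[0,0,60],"roll":0},{"jaw":1,"travel":[-30,5,70],"roll":0},{"jaw":1,"travel":[-70,10,70],"roll":0},{"jaw":1,"travel":[-110,13,70],"roll":0},{"jaw":1,"travel":[-150,13,70],"roll":0},{"jaw":1,"travel":[-180,13,50],"roll":0},{"jaw":1,"travel":[-186,13,10],"roll":0},{"jaw":1,"travel":[-186,13,-30],"roll":0},{"jaw":1,"travel":[-186,13,-60],"roll":0},{"jaw":1,"travel":[-186,13,-78],"roll":0}]'
```

```text
time_s: 8.35
position: [0.4284, 0.1099, 0.2154]
tool_rot: [[-0.999, 0.04, -0.002], [0.04, 0.999, 0.0], [0.002, -0.0, -1.0]]
ft_force: [-0.0, 0.2, -0.2]
grip_width: 0.0172
gripper_force: 30.5
```

```bash
python3 -m creep '[{"jaw":1,"travel":[0,0,-6],"roll":0},{"jaw":1,"travel":[0,0,-10],"roll":0},{"jaw":1,"travel":[0,0,-12],"roll":0},{"jaw":1,"travel":[0,0,-13],"roll":0},{"jaw":1,"travel":[0,0,-13.5],"roll":0},{"jaw":1,"travel":[0,0,-13.5],"roll":0}]'
```

```text
time_s: 8.95
position: [0.4287, 0.1099, 0.2036]
tool_rot: [[-0.999, 0.04, 0.001], [0.04, 0.999, -0.0], [-0.001, -0.0, -1.0]]
ft_force: [0.1, 0.3, -1.4]
grip_width: 0.0172
gripper_force: 30.5
```

```bash
python3 -m creep '[{"jaw":1,"travel":[0,0,-0.7],"roll":0},{"jaw":1,"travel":[0,0,-1.2],"roll":0},{"jaw":1,"travel":[0,0,-1.6],"roll":0},{"jaw":1,"travel":[0,0,-1.6],"roll":0}]'
```

```text
time_s: 9.35
position: [0.4286, 0.11, 0.2022]
tool_rot: [[-0.999, 0.04, 0.001], [0.04, 0.999, -0.0], [-0.001, -0.0, -1.0]]
ft_force: [-2.3, 0.7, 8.2]
grip_width: 0.017
gripper_force: 31.8
```

Lid 2 is down, with a contact force of about 8 N. I release it and look into the mid tub.

```bash
python3 -m creep '[{"jaw":-1,"travel":[0,0,0.5],"roll":0},{"jaw":-1,"travel":[0,0,0.5],"roll":0},{"jaw":-1,"travel":[0,0,2],"roll":0},{"jaw":-1,"travel":[0,0,20],"roll":0},{"jaw":-1,"travel":[0,0,60],"roll":0},{"jaw":-1,"travel":[0,0,110],"roll":0},{"jaw":-1,"travel":[30,0,150],"roll":0},{"jaw":-1,"travel":[80,-13,190],"roll":0},{"jaw":-1,"travel":[130,-13,210],"roll":0},{"jaw":-1,"travel":[180,-13,210],"roll":0},{"jaw":-1,"travel":[210,-13,210],"roll":0},{"jaw":-1,"travel":[210,-13,210],"roll":0}]'
python3 - <<'E'
from h import *
print(observe()['position'],np.array(camera_params('wrist')['extrinsics']))
p,d=get_image('wrist');np.savez('w3.npz',p=p,d=d);cv2.imwrite('pics/w3.png',p[:,:,::-1])
E
```

```text
time_s: 10.55
position: [0.6427, 0.0962, 0.4092]
tool_rot: [[-0.999, 0.041, -0.001], [0.041, 0.999, -0.0], [0.001, -0.0, -1.0]]
ft_force: [-1.9, -0.6, -1.2]
grip_width: 0.085
gripper_force: 0.0
[0.6427 0.0962 0.4092] [[ 0.0416  0.9643  0.2615  0.5763]
 [ 0.9991 -0.0403 -0.0101  0.0995]
 [ 0.0008  0.2617 -0.9652  0.378 ]
 [ 0.      0.      0.      1.    ]]
```

View pics/w3.png

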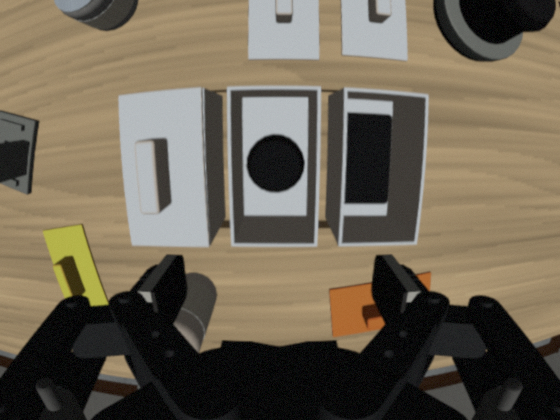

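The mid tub holds the round pad at (276,163), so the battery must be in the right tub. I take that lid off too.

```bash
python3 -m creep '[{"jaw":-1,"travel":[-15,-50,0],"roll":0},{"jaw":-1,"travel":[-30,-102,0],"roll":0},{"jaw":-1,"travel":[-30,-102,-40],"roll":0},{"jaw":-1,"travel":[-30,-102,-80],"roll":0},{"jaw":-1,"travel":[-30,-102,-105],"roll":0},{"jaw":-1,"travel":[-30,-102,-116],"roll":0},{"jaw":-1,"travel":[-30,-102,-116],"roll":0},{"jaw":1,"travel":[-30,-102,-116],"roll":0},{"jaw":1,"travel":[-30,-102,-116],"roll":0},{"jaw":1,"travel":[-30,-102,-116],"roll":0},{"jaw":1,"travel":[-30,-102,-116],"roll":0},{"jaw":1,"travel":[-30,-102,-116],"roll":0}]'
```

```text
time_s: 11.8
position: [0.6087, -0.005, 0.2962]
tool_rot: [[-0.999, 0.04, 0.001], [0.04, 0.999, -0.0], [-0.001, -0.0, -1.0]]
ft_force: [0.6, 0.2, -1.7]
grip_width: 0.0176
gripper_force: 30.0
```

```bash
python3 -m creep '[{"jaw":1,"travel":[0,0,10],"roll":0},{"jaw":1,"travel":[0,0,30],"roll":0},{"jaw":1,"travel":[0,0,60],"roll":0},{"jaw":1,"travel":[-30,5,70],"roll":0},{"jaw":1,"travel":[-70,10,70],"roll":0},{"jaw":1,"travel":[-110,12,70],"roll":0},{"jaw":1,"travel":[-150,12,70],"roll":0},{"jaw":1,"travel":[-175,12,50],"roll":0},{"jaw":1,"travel":[-178,12,10],"roll":0},{"jaw":1,"travel":[-178,12,-30],"roll":0},{"jaw":1,"travel":[-178,12,-60],"roll":0},{"jaw":1,"travel":[-178,12,-78],"roll":0}]'
```

```text
time_s: 13.0
position: [0.4304, 0.007, 0.2163]
tool_rot: [[-0.999, 0.04, -0.002], [0.04, 0.999, 0.001], [0.002, 0.0, -1.0]]
ft_force: [-0.2, 0.4, -1.0]
grip_width: 0.0175
gripper_force: 29.9
```

```bash
python3 -m creep '[{"jaw":1,"travel":[0,0,-6],"roll":0},{"jaw":1,"travel":[0,0,-10],"roll":0},{"jaw":1,"travel":[0,0,-12],"roll":0},{"jaw":1,"travel":[0,0,-13],"roll":0},{"jaw":1,"travel":[0,0,-13.5],"roll":0},{"jaw":1,"travel":[0,0,-13.5],"roll":0}]'
```

```text
time_s: 13.6
position: [0.4307, 0.0069, 0.2045]
tool_rot: [[-0.999, 0.04, 0.001], [0.04, 0.999, -0.0], [-0.001, -0.0, -1.0]]
ft_force: [0.9, -0.4, -1.7]
grip_width: 0.0171
gripper_force: 29.9
```

```bash
python3 -m creep '[{"jaw":1,"travel":[0,0,-0.7],"roll":0},{"jaw":1,"travel":[0,0,-1.2],"roll":0},{"jaw":1,"travel":[0,0,-1.4],"roll":0},{"jaw":1,"travel":[0,0,-1.4],"roll":0}]'
```

```text
time_s: 14.0
position: [0.4306, 0.007, 0.2032]
tool_rot: [[-0.999, 0.04, 0.001], [0.04, 0.999, -0.0], [-0.001, -0.0, -1.0]]
ft_force: [-2.5, 0.1, 6.6]
grip_width: 0.0176
gripper_force: 31.0
```

Lid 3 is down. I release it, look into the right tub, and measure the battery.

```bash
python3 -m creep '[{"jaw":-1,"travel":[0,0,0.5],"roll":0},{"jaw":-1,"travel":[0,0,0.5],"roll":0},{"jaw":-1,"travel":[0,0,2],"roll":0},{"jaw":-1,"travel":[0,0,20],"roll":0},{"jaw":-1,"travel":[0,0,60],"roll":0},{"jaw":-1,"travel":[0,0,110],"roll":0},{"jaw":-1,"travel":[30,0,150],"roll":0},{"jaw":-1,"travel":[80,-12,190],"roll":0},{"jaw":-1,"travel":[130,-12,210],"roll":0},{"jaw":-1,"travel":[180,-12,210],"roll":0},{"jaw":-1,"travel":[205,-12,210],"roll":0},{"jaw":-1,"travel":[205,-12,210],"roll":0}]'
cat >> h.py <<'E'
def wcloud(d,c):
    K=np.array(c['mtx']);T=np.array(c['extrinsics'])
    v,u=np.mgrid[:d.shape[0],:d.shape[1]]
    x=(u-K[0,2])/K[0,0];y=(v-K[1,2])/K[1,1];r=np.hypot(x,y)+1e-9
    k=np.tan(r)/r
    P=np.stack([x*k*d,y*k*d,d],-1);W=P@T[:3,:3].T+T[:3,3];W[d<=0]=np.nan
    return W
E
python3 - <<'E'
from h import *
print(observe()['position'])
c=camera_params('wrist');p,d=get_image('wrist');np.savez('w4.npz',p=p,d=d);cv2.imwrite('pics/w4.png',p[:,:,::-1])
W=wcloud(d,c);X,Y,Z=W[...,0],W[...,1],W[...,2]
reg=(abs(X-.615)<.1)&(abs(Y+.007)<.06)
for nm,m in [('batt',reg&(abs(Z-.088)<.006)&(abs(X-.615)<.055)&(abs(Y+.007)<.04)),('rim',reg&(abs(Z-.099)<.004))]:
    q=W[m];print(nm,len(q),*rect(q),np.percentile(q[:,2],[5,50,95]))
E
```

```text
time_s: 15.2
position: [0.6391, -0.0054, 0.4107]
tool_rot: [[-0.999, 0.04, -0.001], [0.04, 0.999, 0.0], [0.001, 0.0, -1.0]]
ft_force: [-1.0, 0.2, -1.5]
grip_width: 0.0852
gripper_force: 0.0
[ 0.6391 -0.0054  0.4107]
batt 3303 [615.3  -6.4] [ 75.1 111.8] 88.1 [0.0858 0.0879 0.0898]
rim 2069 [614.6   4.5] [102.4 144.1] 87.9 [0.0962 0.0985 0.0998]
```

View pics/w4.png

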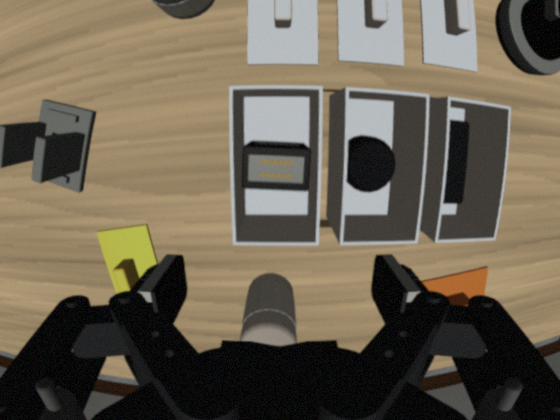

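The battery stands in the right tub. Its top face covers roughly u 243-310, v 148-188, with brass strips at (277,168). I measure the face from that component.

```bash
python3 - <<'E'
from h import *
z=np.load('w4.npz');W=wcloud(z['d'],camera_params('wrist'))
m=(abs(W[...,2]-.088)<.004)
m=cv2.morphologyEx(m.astype(np.uint8),cv2.MORPH_OPEN,np.ones((3,3),np.uint8))
k,l,st,ce=cv2.connectedComponentsWithStats(m);i=l[168,277];q=W[l==i];print(st[i],*rect(q),np.median(q,0))
# rim of right tub by contour in box
R=(abs(W[...,2]-.0985)<.003);R[:, :225]=0;R[:,325:]=0;R[:80]=0;R[250:]=0
q=W[R];print('rim',*rect(q))
# charger cheeks from wrist
m=(abs(W[...,2]-.096)<.008)&(W[...,1]<-.2)
k,l,st,ce=cv2.connectedComponentsWithStats(m.astype(np.uint8))
for i in range(1,k):
    if st[i,4]>60:print(st[i],*rect(W[l==i]))
E
```

```text
[ 241  146   70   46 2895] [613.8  -6.4] [62.4 40.2] 85.0 [ 0.6131 -0.0061  0.0881]
rim [611.9  -6.3] [ 80.5 144. ] 87.7
[  0 125   9  44 304] [ 562.8 -321.3] [13.3 50.8] 82.3
[ 32 137  18  47 614] [ 585.1 -262. ] [17.5 49.9] 70.7
```

```bash
python3 -m creep '[{"jaw":-1,"travel":[-25,-1,0],"roll":-1.618},{"jaw":-1,"travel":[-25,-1,0],"roll":-1.618},{"jaw":-1,"travel":[-25,-1,0],"roll":-1.618},{"jaw":-1,"travel":[-25,-1,0],"roll":-1.618},{"jaw":-1,"travel":[-25,-1,0],"roll":-1.618},{"jaw":-1,"travel":[-25,-1,0],"roll":-1.618},{"jaw":-1,"travel":[-25,-1,0],"roll":-1.618},{"jaw":-1,"travel":[-25,-1,-40],"roll":-1.618},{"jaw":-1,"travel":[-25,-1,-60],"roll":-1.618},{"jaw":-1,"travel":[-25,-1,-80],"roll":-1.618},{"jaw":-1,"travel":[-25,-1,-90],"roll":-1.618},{"jaw":-1,"travel":[-25,-1,-90],"roll":-1.618}]' 40
```

```text
time_s: 16.45
position: [0.6096, -0.006, 0.3216]
tool_rot: [[0.088, 0.996, -0.003], [0.996, -0.088, 0.001], [0.0, -0.003, -1.0]]
ft_force: [-0.1, -0.6, -0.4]
grip_width: 0.0855
gripper_force: 0.0
```

```bash
python3 -m creep '[{"jaw":-1,"travel":[4,0,-25],"roll":0},{"jaw":-1,"travel":[4,0,-50],"roll":0},{"jaw":-1,"travel":[4,0,-75],"roll":0},{"jaw":-1,"travel":[4,0,-92],"roll":0},{"jaw":-1,"travel":[4,0,-101],"roll":0},{"jaw":-1,"travel":[4,0,-101],"roll":0}]'
```

```text
time_s: 17.05
position: [0.6144, -0.0061, 0.2216]
tool_rot: [[0.085, 0.996, -0.001], [0.996, -0.085, 0.0], [0.0, -0.001, -1.0]]
ft_force: [-0.8, -0.2, -0.4]
grip_width: 0.0853
gripper_force: 0.0
```

```bash
python3 -m creep '[{"jaw":1,"travel":[0,0,0],"roll":0},{"jaw":1,"travel":[0,0,0],"roll":0},{"jaw":1,"travel":[0,0,0],"roll":0},{"jaw":1,"travel":[0,0,0],"roll":0},{"jaw":1,"travel":[0,0,0],"roll":0},{"jaw":1,"travel":[0,0,8],"roll":0},{"jaw":1,"travel":[0,0,20],"roll":0},{"jaw":1,"travel":[0,0,50],"roll":0},{"jaw":1,"travel":[0,0,90],"roll":0},{"jaw":1,"travel":[0,0,130],"roll":0},{"jaw":1,"travel":[0,0,130],"roll":0}]' 40
```

```text
time_s: 18.15
position: [0.6148, -0.006, 0.3584]
tool_rot: [[0.087, 0.996, 0.011], [0.996, -0.087, -0.002], [-0.001, 0.011, -1.0]]
ft_force: [0.0, 0.2, -1.2]
grip_width: 0.0396
gripper_force: 41.6
```

```bash
python3 -m creep '[{"jaw":1,"travel":[-30,-40,0],"roll":0.14},{"jaw":1,"travel":[-55,-72,0],"roll":0.28},{"jaw":1,"travel":[-80,-105,0],"roll":0.42},{"jaw":1,"travel":[-105,-138,0],"roll":0.56},{"jaw":1,"travel":[-130,-170,0],"roll":0.7},{"jaw":1,"travel":[-150,-200,0],"roll":0.84},{"jaw":1,"travel":[-165,-220,0],"roll":0.98},{"jaw":1,"travel":[-175,-229,0],"roll":1.12},{"jaw":1,"travel":[-175,-229,-20],"roll":1.25},{"jaw":1,"travel":[-175,-229,-50],"roll":1.309},{"jaw":1,"travel":[-175,-229,-80],"roll":1.309},{"jaw":1,"travel":[-175,-229,-110],"roll":1.309}]'
python3 -m creep '[{"jaw":1,"travel":[0,0,0],"roll":0},{"jaw":1,"travel":[0,0,0],"roll":0}]'
```

```text
time_s: 19.35
position: [0.4394, -0.2349, 0.2407]
tool_rot: [[-0.94, 0.342, -0.0], [0.342, 0.94, 0.0], [0.0, 0.0, -1.0]]
ft_force: [-0.1, -0.3, -2.0]
grip_width: 0.0399
gripper_force: 41.9
time_s: 19.55
position: [0.4398, -0.2352, 0.2423]
tool_rot: [[-0.94, 0.342, -0.0], [0.342, 0.94, 0.0], [0.0, 0.0, -1.0]]
ft_force: [0.5, -0.5, -1.4]
grip_width: 0.0398
gripper_force: 41.7
```

```bash
python3 -m creep '[{"jaw":1,"travel":[0,0,-10],"roll":0},{"jaw":1,"travel":[0,0,-18],"roll":0},{"jaw":1,"travel":[0,0,-23],"roll":0},{"jaw":1,"travel":[0,0,-25],"roll":0},{"jaw":1,"travel":[0,0,-26],"roll":0},{"jaw":1,"travel":[0,0,-26],"roll":0}]'
```

```text
time_s: 20.15
position: [0.4397, -0.2351, 0.2158]
tool_rot: [[-0.94, 0.342, 0.0], [0.342, 0.94, -0.0], [-0.0, -0.0, -1.0]]
ft_force: [-0.6, 0.6, -1.4]
grip_width: 0.0393
gripper_force: 41.8
```

```bash
python3 -m creep '[{"jaw":1,"travel":[0,0,-0.7],"roll":0},{"jaw":1,"travel":[0,0,-1.4],"roll":0},{"jaw":1,"travel":[0,0,-1.8],"roll":0},{"jaw":1,"travel":[0,0,-1.8],"roll":0}]'
```

```text
time_s: 20.55
position: [0.4397, -0.235, 0.2146]
tool_rot: [[-0.94, 0.342, 0.001], [0.342, 0.94, -0.001], [-0.001, -0.0, -1.0]]
ft_force: [-0.4, 2.0, 5.4]
grip_width: 0.0399
gripper_force: 42.7
```

```bash
python3 -m creep '[{"jaw":-1,"travel":[0,0,0.5],"roll":0},{"jaw":-1,"travel":[0,0,0.5],"roll":0},{"jaw":-1,"travel":[0,0,0.5],"roll":0},{"jaw":-1,"travel":[0,0,15],"roll":0},{"jaw":-1,"travel":[0,0,50],"roll":0},{"jaw":-1,"travel":[0,0,95],"roll":0},{"jaw":-1,"travel":[0,0,120],"roll":-0.15},{"jaw":-1,"travel":[0,0,120],"roll":-0.3},{"jaw":-1,"travel":[0,0,120],"roll":-0.45},{"jaw":-1,"travel":[0,0,120],"roll":-0.6},{"jaw":-1,"travel":[0,0,120],"roll":-0.75},{"jaw":-1,"travel":[0,0,120],"roll":-0.9}]'
python3 -m creep '[{"jaw":-1,"travel":[0,0,0],"roll":-0.15},{"jaw":-1,"travel":[0,0,0],"roll":-0.3},{"jaw":-1,"travel":[0,0,0],"roll":-0.45},{"jaw":-1,"travel":[0,0,0],"roll":-0.6},{"jaw":-1,"travel":[0,0,0],"roll":-0.671},{"jaw":-1,"travel":[0,0,0],"roll":-0.671}]'
python3 - <<'E'
from h import *
print(observe()['position'])
c=camera_params('wrist');p,d=get_image('wrist');np.savez('w5.npz',p=p,d=d);cv2.imwrite('pics/w5.png',p[:,:,::-1])
W=wcloud(d,c)
for n,zz,a in [('batt',.08,.004),('ch',.096,.004)]:
    m=cv2.morphologyEx((abs(W[...,2]-zz)<a).astype(np.uint8),cv2.MORPH_OPEN,np.ones((3,3),np.uint8))
    k,l,st,ce=cv2.connectedComponentsWithStats(m)
    for i in range(1,k):
        if st[i,4]>150:print(n,st[i],*rect(W[l==i]),np.median(W[l==i],0))
E
```

```text
time_s: 21.75
position: [0.4396, -0.235, 0.3339]
tool_rot: [[-0.311, 0.951, -0.0], [0.951, 0.311, 0.0], [0.0, -0.0, -1.0]]
ft_force: [0.9, 0.3, -0.5]
grip_width: 0.0854
gripper_force: 0.0
time_s: 22.35
position: [0.4396, -0.2351, 0.3338]
tool_rot: [[0.342, 0.94, -0.0], [0.94, -0.342, 0.0], [0.0, -0.0, -1.0]]
ft_force: [0.1, 0.4, 1.2]
grip_width: 0.0857
gripper_force: 0.0
[ 0.4396 -0.2351  0.3338]
batt [153  25  67  89 820] [ 417.8 -120.9] [71.1 30.5] 38.8 [ 0.4269 -0.1302  0.0802]
batt [ 237  186   88   54 4536] [ 440.9 -234.1] [40.3 62.5] 69.9 [ 0.4413 -0.2332  0.0797]
batt [428 257  30  19 151] [ 551.5 -318.2] [29.1 12.4] 11.6 [ 0.5471 -0.3178  0.08  ]
ch [ 449  177   54   23 1115] [ 587.  -262.7] [16.7 50.4] 70.4 [ 0.585  -0.2617  0.0954]
ch [436 262  53  23 928] [ 563.7 -328.3] [16.7 49.7] 70.5 [ 0.5619 -0.3269  0.0953]
```

View pics/w5.png

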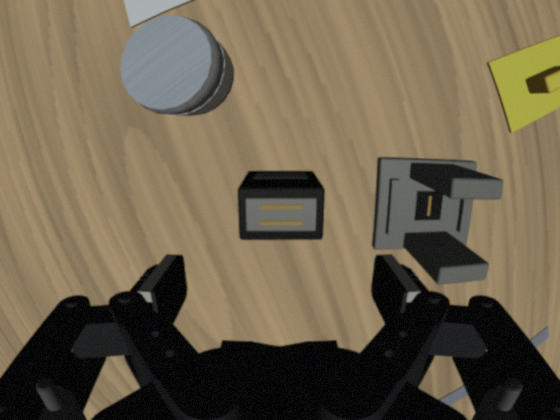

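The battery stands at (281,205), centre (440,-235), with its long axis at 160°, aligned with the bay. The bay is re-measured at (575,-296), yaw -19.7°. I regrip across the 62 mm faces.

```bash
python3 -m creep '[{"jaw":-1,"travel":[0,0,-30],"roll":0},{"jaw":-1,"travel":[0,0,-60],"roll":0},{"jaw":-1,"travel":[0,0,-90],"roll":0},{"jaw":-1,"travel":[0,0,-110],"roll":0},{"jaw":-1,"travel":[0,0,-119],"roll":0},{"jaw":-1,"travel":[0,0,-119],"roll":0},{"jaw":1,"travel":[0,0,-119],"roll":0},{"jaw":1,"travel":[0,0,-119],"roll":0},{"jaw":1,"travel":[0,0,-119],"roll":0},{"jaw":1,"travel":[0,0,-119],"roll":0},{"jaw":1,"travel":[0,0,-119],"roll":0}]' 40
```

```text
time_s: 23.5
position: [0.4399, -0.2352, 0.2161]
tool_rot: [[0.342, 0.94, 0.002], [0.94, -0.342, -0.002], [-0.001, 0.002, -1.0]]
ft_force: [0.9, 0.9, 6.5]
grip_width: 0.0615
gripper_force: 44.1
```

```bash
python3 -m creep '[{"jaw":1,"travel":[0,0,8],"roll":0},{"jaw":1,"travel":[0,0,30],"roll":0},{"jaw":1,"travel":[0,0,70],"roll":0},{"jaw":1,"travel":[0,0,110],"roll":0},{"jaw":1,"travel":[10,-4,120],"roll":0},{"jaw":1,"travel":[45,-20,120],"roll":0},{"jaw":1,"travel":[80,-36,120],"roll":0},{"jaw":1,"travel":[115,-52,120],"roll":0},{"jaw":1,"travel":[135,-61,120],"roll":0.005},{"jaw":1,"travel":[135,-61,120],"roll":0.005},{"jaw":1,"travel":[135,-61,120],"roll":0.005}]'
python3 - <<'E'
from h import *
s=observe();print(s['position'],s['grip_width'],s['ft_force'])
for n in ['top','side']:
    p,d=get_image(n);np.savez(n+'6.npz',p=p,d=d)
    W=cloud(n,d)
    for nm,z in [('cheek',.0955),('batttop',.205)]:
        a=.006 if nm=='cheek' else .025
        m=((abs(W[...,2]-z)<a)&(abs(W[...,0]-.575)<.06)&(abs(W[...,1]+.296)<.06))
        k,l,st,ce=cv2.connectedComponentsWithStats(m.astype(np.uint8))
        for i in range(1,k):
            if st[i,4]>60:print(n,nm,st[i],*rect(W[l==i]),np.median(W[l==i],0))
p,d=get_image('wrist')
im=np.zeros((420,1000,3),np.uint8);im[:,:560]=p[:,:,::-1]
q=np.load('side6.npz')['p'][:,:,::-1][220:420,300:500];im[:400,580:980]=cv2.resize(q,(400,400))
cv2.imwrite('pics/w6.png',cv2.resize(im,(800,336)))
E
```

```text
time_s: 24.6
position: [0.5744, -0.2958, 0.3347]
tool_rot: [[0.337, 0.941, -0.001], [0.941, -0.337, 0.001], [0.0, -0.001, -1.0]]
ft_force: [-0.3, 1.1, -1.7]
grip_width: 0.0616
gripper_force: 45.0
[ 0.5744 -0.2958  0.3347] 0.061582102427487476 [-0.3343  1.0845 -1.6965]
side cheek [383 345  31  17 285] [ 562.2 -329.5] [17.  49.4] 71.0 [ 0.5613 -0.3299  0.0941]
side batttop [ 375  289   75   37 1035] [ 574.  -304.2] [ 33.5 119. ] 61.7 [ 0.5678 -0.3051  0.1976]
```

View pics/w6.png

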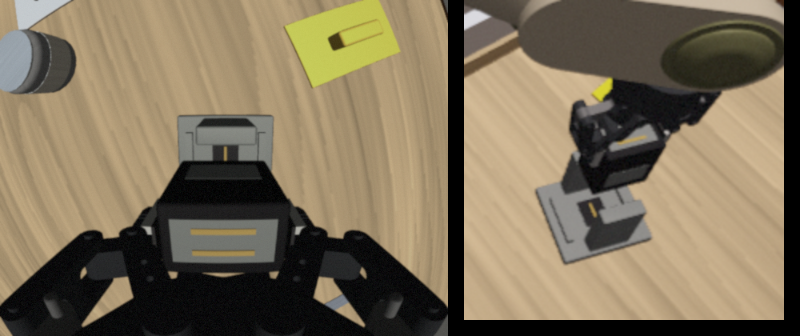

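The battery hangs square over the bay; in the wrist half the battery is centred at column 223 and the charger at 225. I lower it.

```bash
python3 -m creep '[{"jaw":1,"travel":[0.5,0,-10],"roll":0},{"jaw":1,"travel":[0.5,0,-22],"roll":0},{"jaw":1,"travel":[0.5,0,-36],"roll":0},{"jaw":1,"travel":[0.5,0,-52],"roll":0},{"jaw":1,"travel":[0.5,0,-68],"roll":0},{"jaw":1,"travel":[0.5,0,-82],"roll":0},{"jaw":1,"travel":[0.5,0,-92],"roll":0},{"jaw":1,"travel":[0.5,0,-99],"roll":0},{"jaw":1,"travel":[0.5,0,-103],"roll":0},{"jaw":1,"travel":[0.5,0,-104],"roll":0},{"jaw":1,"travel":[0.5,0,-104],"roll":0}]'
```

```text
time_s: 25.85
position: [0.5752, -0.2961, 0.2312]
tool_rot: [[0.337, 0.941, 0.001], [0.941, -0.337, -0.0], [-0.0, 0.001, -1.0]]
ft_force: [0.0, 0.1, -1.9]
grip_width: 0.0611
gripper_force: 45.0
```

```bash
python3 -m creep '[{"jaw":1,"travel":[0,0,-1],"roll":0},{"jaw":1,"travel":[0,0,-2],"roll":0},{"jaw":1,"travel":[0,0,-2.7],"roll":0},{"jaw":1,"travel":[0,0,-3.2],"roll":0},{"jaw":1,"travel":[0,0,-3.2],"roll":0}]'
```

```text
time_s: 26.35
position: [0.5751, -0.2961, 0.2281]
tool_rot: [[0.337, 0.941, 0.0], [0.941, -0.337, -0.0], [-0.0, 0.0, -1.0]]
ft_force: [-0.5, 1.2, 2.3]
grip_width: 0.0617
gripper_force: 45.2
```

```bash
python3 -m creep '[{"jaw":1,"travel":[0,0,-0.5],"roll":0},{"jaw":-1,"travel":[0,0,-0.5],"roll":0},{"jaw":-1,"travel":[0,0,-0.5],"roll":0},{"jaw":-1,"travel":[0,0,0],"roll":0},{"jaw":-1,"travel":[0,0,0],"roll":0},{"jaw":-1,"travel":[0,0,15],"roll":0},{"jaw":-1,"travel":[0,0,45],"roll":0},{"jaw":-1,"travel":[0,0,85],"roll":0},{"jaw":-1,"travel":[0,0,125],"roll":0},{"jaw":-1,"travel":[-30,10,150],"roll":0},{"jaw":-1,"travel":[-70,20,150],"roll":0},{"jaw":-1,"travel":[-70,20,150],"roll":0}]'
python3 - <<'E'
from h import *
c=camera_params('wrist');p,d=get_image('wrist');W=wcloud(d,c)
for n,zz,a in [('batt',.0915,.0025),('ch',.0965,.002)]:
    m=cv2.morphologyEx(((abs(W[...,2]-zz)<a)&(abs(W[...,0]-.575)<.08)&(abs(W[...,1]+.296)<.08)).astype(np.uint8),cv2.MORPH_OPEN,np.ones((3,3),np.uint8))
    k,l,st,ce=cv2.connectedComponentsWithStats(m)
    for i in range(1,k):
        if st[i,4]>100:print(n,st[i],*rect(W[l==i]),np.median(W[l==i],0))
q,e=get_image('side')
im=np.zeros((420,1000,3),np.uint8);im[:,:560]=p[:,:,::-1];im[:330,560:]=cv2.resize(q[:,:,::-1],(440,330))
cv2.imwrite('pics/w7.png',cv2.resize(im,(800,336)))
E
```

```text
time_s: 27.55
position: [0.5019, -0.2745, 0.3781]
tool_rot: [[0.338, 0.941, -0.002], [0.941, -0.338, 0.002], [0.001, -0.003, -1.0]]
ft_force: [0.7, -0.2, -0.4]
grip_width: 0.0857
gripper_force: 0.0
batt [ 335  174   72   47 3220] [ 575.1 -294.9] [40.3 61.6] 70.9 [ 0.574  -0.2937  0.0917]
ch [348 148  57  20 898] [ 588.  -262.9] [14.9 48.4] 70.6 [ 0.5871 -0.2627  0.0956]
ch [343 231  55  18 658] [ 564.  -328.6] [14.8 48.8] 70.8 [ 0.5644 -0.3281  0.0956]
```

View pics/w7.png

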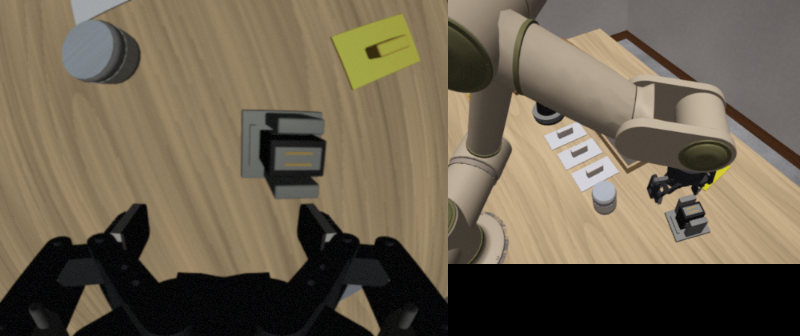

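The battery stands at (300,157) in the bay. Its top is at 91.7 mm, where 92 mm means fully home, and it is centred between the cheeks. The three lids lie flat in the side view, so I hand in.

```bash
python3 -c "
from rig import *
print(close_job())"
```

```text
the job is handed in; nothing more can be done
None
```

The battery was in the right-hand tub, so I took all three lids off in order and laid them flat on the bench, handle up; the battery now stands upright and fully home in the charger bay, and the job was handed in at about 28 s (no verdict came back).

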